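Tip the strips out of the hooded tray and lay them along the fence

TASK

Lift the hinged tray by the dark wooden rail on its hood until the stack of edging strips slides out from under the clear hood and down to the notched front wall. Then pick the stack up there and lay it flat, same side up and wholly on the fence board, pushed lengthwise up against the fence, and let go. Do not reach under the hood for it, and do not shift the mug, the glue bottle or the white tub.

Things in the scene. Friction and masses are not known exactly. Their poses are not given: they have to be found in the camera images.
- strip_stack: the part: a stack of thin white and grey edging strips tacked together, a straight bar 126 long (its y), 21 wide (its x, from -9 to +11 mm of the origin, +-1 mm uneven), 13 thick, 70 g. Origin at the centre of its underside, z up through its thickness. It starts flat on the tray floor under the hood, lying roughly across the tray (its y near the tray's y)
- tray (a joint): tipping angle of the tray, rad: 0 lying flat on its base, growing as the rear (the rail side) is lifted, at most 0.75. The hinge is stiff and the tray stays at any angle where it is left; lifting it by the rail takes about 8 N. The strips begin to slide somewhere between 0.3 and 0.47 rad, depending on friction that is not known
- tray_hinge (a point): tray frame, on the hinge line along the tray's lower front edge, middle of its width, 25 mm above the table; turns with the tray. x from front to rear (up the slope when tipped), y along the hinge, z square to the floor. In it (mm): floor top z 6; side walls inside y +-75, top z 22; rear wall inside x 165; clear hood x 105 to 175, z 31 to 35. Fixed base below: x 0 to 175, 24 high
- rail (a point): middle of the top edge of the dark wooden rail on the hood, by which the tray is lifted (tray_hinge frame: x 164, y 0, z 80 mm); axes as tray_hinge. The rail is upright, 10 mm thick (x), 110 long (y), and reaches 45 mm down to the hood
- notch (a point): middle of the foot of the tray's front wall, inner face, on the tray floor (tray_hinge frame: x 8, y 0, z 6 mm); axes as tray_hinge. The wall is 8 mm thick and rises 16 mm over the floor; its middle is cut away down to the floor from y = -28 to +28 mm, for a finger in front of the strips. Nothing stands in front of the tray
- fence (a point): a point on the fence board, which is fixed: plywood 120 x 200 x 12 mm with a straight wooden fence 18 thick and 18 high along its far edge. The point lies on the board's upper face (16 mm above the table) at the foot of the fence's inner face, midway along it. x points square into the fence, y along it (+-100 mm), z up; the free board reaches from the fence back to x = -102 mm
- mug: blue and white striped mug, 83 mm across, 95 high, handle to one side, loose bystander; origin under the middle of mug and handle together
- glue_bottle: clear bottle with a blue cap, 49 x 63 x 140 mm, loose bystander; origin under its middle
- white_tub: small empty white tub, 54 mm across, 37 high, loose bystander; origin under its middle
Mind the look-alikes: they are no part of the job. What is shaped like the part that bears tray but red is not meant.

How it is judged:
On the way:
1. the strips have slid down to the tray's front wall (x of strip_stack in the frame of tray_hinge between 0.012 and 0.03 m and z of strip_stack in the frame of tray_hinge below 0.012 m and contact force between the fingers and strip_stack below 0.1 N), for 0.2 s.
At the end, for the whole second after the job is handed in: The strip stack lies flat and at rest on the fence board, same side up as in the tray, its long side along the fence and against it (within about 6 mm and 4 degrees), wholly on the board (its middle within 40 mm of the fence's middle), with the fingers off it (x of strip_stack in the frame of fence between -0.017 and 0 m and y of strip_stack in the frame of fence between -0.04 and 0.04 m and z of strip_stack in the frame of fence between -0.005 and 0.005 m and angle between the y axis of strip_stack and the y axis of fence, either way round below 0.07 rad and angle between strip_stack's own z axis and vertical below 0.1 rad and linear speed of strip_stack below 0.02 m/s and contact force between the fingers and strip_stack below 0.1 N); the robot touches nothing.
It fails at once if the fingers touch the strips while these are still up the tray, under or near the hood (contact force between the fingers and strip_stack above 0.5 N and x of strip_stack in the frame of tray_hinge between 0.08 and 0.17 m and y of strip_stack in the frame of tray_hinge between -0.03 and 0.03 m and z of strip_stack in the frame of tray_hinge between -0.005 and 0.025 m).
It fails at once if the mug is shifted or knocked over (distance of mug from where it was at the start of the episode above 0.03 m).
It fails at once if the glue bottle is shifted or knocked over (distance of glue_bottle from where it was at the start of the episode above 0.03 m).
It fails at once if the white tub is shifted or knocked over (distance of white_tub from where it was at the start of the episode above 0.03 m).
It also fails if it takes over 72 s, if anything falls off the work surface, if the arm or the gripper's body presses on something with over 40 N, if the wrist force passes 120 N, or if a joint passes its speed limit or range.

ROBOT

A 6-joint arm with a two-finger parallel gripper is mounted at the origin on a cart in front of the work surface, level with it; the furniture and walls round the work are solid. World frame = base frame: x ahead of the robot, y to its left, z up, the work surface at z = 0. Lengths are in m, angles in rad, forces in N, time in s.
With the tool pointing down it reaches from about 0.275 to 0.825 m from the base axis. Payload 5.2 kg.
Tool frame: the origin (TCP) lies midway between the tips of the shut fingers; the grasp point (between the pads) lies 19 mm behind it; z points along the fingers, y is the line along which they close (so a half turn about z gives the same grasp; the last joint's range is limited). The gripper opens to 93 mm and grips with 3 to 60 N. Pads are 15 mm wide; open, the fingers measure 128 mm over their backs; the gripper's body (75 mm by 188 mm) begins 65 mm behind the grasp point.
Start: joints at [-1.521, 0.259, 1.535, -0, 1.348, -0.203], TCP at [0.138, -0.533, 0.19] pointing down, gripper open.
Joint ranges: [-3.14, 3.14], [-0.91, 2.08], [0.19, 2.58], [-1.22, 4.36], [0.22, 2.71], [-3.12, 3.12]. Speed limits (rad/s): [2.57, 2.57, 3.14, 3.14, 3.14, 3.14].

INTERFACE

Orientations are given as a rotation vector (axis times angle).
In Python, from plant import get_obs, get_image, job_done, boxes_of gives the robot as it stands.
- The arm moves only by the tool servo_tool, never from a script. Its argument "steps" is a list of rows, each a list of 3 entries, a list of its own where there are three numbers: the shift along the tool's x, y, z in m, then the turn, a rotation vector about the tool's x, y, z in rad, then the gripper's target within -1 to 1 (shut at 1, half-way at 0, fully open at -1). In form: [[[tx, ty, tz], [ax, ay, az], claw], ...]. A call has 1 to 20 rows; each row is the pose to reach, as a shift and turn from the pose commanded when the call began, along the tool's axes at that moment; what a row does not reach only later rows make up. A row lasts 1/10 s, in which the tool goes at most 50 mm and 8.59 degrees, less where a joint would pass 70% of its speed; a pose out of reach is approached as far as the arm can. A call with a gripper value outside its range is refused whole. The fingers move at their own pace and stop on an object; "force" is the grip in N (left out, the last holds). Time passes only in rows, so rows that repeat a pose let the fingers close. It gives the time, the measured TCP pose, the force, the opening and the grip force at its end, in the units of the state.
- get_obs(): the state, without advancing time (a new reading comes with each control period).
- get_image(name): name is "side" or "top"; returns a dict with "frame" (420x560x3 uint8, red, green, blue), "range_z" (420x560 float32, m along the optical axis (not along the pixel's ray), 0 where there is no reading), "mtx" (3x3 intrinsics, pixels), "k1" (the pictures are not rectified: a ray, as slopes to the right and down, at radius r is drawn at 1 + k1 r^2 times it, then the intrinsics apply), "world_to_cam" (4x4, takes a point from world to camera coordinates). Camera axes: x right, y down, z forward; pixel columns grow to the right and rows downward; lengths in m; the calibration is good to about 2 mm. A picture is of the moment at which its call begins.
- job_done(): hands the job in; it is judged then, once.
Trained networks look in a picture, given as the dict that the camera call returned (one of the last four; its "shot" number tells which), for a name from the list of things; names that differ only in an ending like _2 or _b are one class to them, and where a whole thing is asked for, a point or a joint stands for the part that bears it (a point fixed in the world has none). Each returns a list of dicts, best first, with "p" (0 to 1); they miss things now and then, are a little off and sometimes report something else, mostly with a low value. They report only what shows in the picture. A call takes as long as a camera call. They do not tell look-alikes from the thing itself.
- boxes_of(name, picture): "pixel" ([column, row] in pixels, amid what is visible of it).
The state is a dict: "clock": time; "q": joint angles; "joint_velocities": joint speeds; "tau": joint torques, N m; "tcp_pos": TCP position; "tcp_rot": TCP orientation; "contact_force": force on the tool from outside, world axes, zero at the start; "ft_torque": the same for the moment, N m; "finger_gap": finger opening in m; "grip_force": force on a finger pad.
Only numpy, scipy, OpenCV 4.12 (cv2) and the standard library are available. Lean on these libraries where they do the work, as an engineer would, in place of code of your own. Each camera call takes 0.05 s, during which the arm holds its last target. There are 200 camera calls.

## Working session

There is one attempt and no reset: what is moved stays moved. The work goes in short steps, Python scripts to look and compute and a tool call to move; the robot and the scene stay as the last step left them, time stands still between calls to the robot, and variables do not carry over. Pictures are saved under pics/ and viewed, at most 10 in all, crops included, and the job is handed in when it is done.

Besides the shell and the picture viewer there is one more tool, called by a JSON object that holds its "op" and its "data". servo_tool: Moves the arm, as the interface text tells. Its arguments: {"type":"object","properties":{"steps":{"type":"array"},"force":{"type":"number"}},"required":["steps"]}

```bash
mkdir -p pics
cat > h.py <<'E'
import numpy as np, cv2
from plant import get_obs, get_image, job_done, boxes_of
from scipy.spatial.transform import Rotation as R
def cloud(d):
    z=d["range_z"]; h,w=z.shape
    u,v=np.meshgrid(np.arange(w),np.arange(h))
    p=np.stack([u,v],-1).reshape(-1,1,2).astype(float)
    n=cv2.undistortPoints(p,d["mtx"],np.array([d["k1"],0,0,0.])).reshape(h,w,2)
    P=np.dstack([n*z[...,None],z])
    T=np.linalg.inv(d["world_to_cam"])
    W=P@T[:3,:3].T+T[:3,3]
    W[z==0]=np.nan
    return W
def save(d,n): cv2.imwrite("pics/"+n,d["frame"][...,::-1])
E
cat > a.py <<'E'
from h import *
for c in ("top","side"):
    d=get_image(c); save(d,c+"0.png"); W=cloud(d); np.save(c+"0.npy",W)
    for n in ("strip_stack","tray","rail","tray_hinge","notch","fence","mug","glue_bottle","white_tub"):
        try:
            for b in boxes_of(n,d)[:3]:
                u,v=map(int,np.round(b["pixel"])); print(c,n,u,v,round(b["p"],2),W[v,u].round(3))
        except Exception as e: print(n,e)
print(get_obs())
E
python3 a.py
```

```text
top tray 427 223 0.77 [ 0.558 -0.61   0.021]
top tray 299 210 0.6 [ 0.599 -0.198  0.025]
top rail 428 224 0.97 [ 0.555 -0.612  0.021]
top rail 296 210 0.65 [ 0.597 -0.188  0.033]
top tray_hinge 297 210 0.91 [ 0.598 -0.191  0.028]
top tray_hinge 428 222 0.67 [ 0.56  -0.61   0.031]
top notch 430 225 0.8 [ 0.551 -0.618  0.024]
top notch 296 209 0.74 [ 0.601 -0.188  0.031]
top fence 182 224 0.88 [0.553 0.175 0.02 ]
top mug 357 193 0.78 [ 0.658 -0.387  0.012]
top glue_bottle 367 242 0.72 [ 0.482 -0.392  0.135]
top white_tub 128 254 0.78 [0.458 0.349 0.001]
side tray 270 208 0.84 [ 0.627 -0.193  0.029]
side tray 217 270 0.7 [0.565 0.212 0.013]
side tray 332 173 0.62 [ 0.574 -0.638  0.025]
side rail 333 176 0.88 [ 0.556 -0.609  0.024]
side rail 272 206 0.74 [ 0.628 -0.209  0.031]
side tray_hinge 272 209 0.77 [ 0.617 -0.191  0.028]
side tray_hinge 221 306 0.73 [0.439 0.361 0.032]
side tray_hinge 334 175 0.71 [ 0.557 -0.622  0.024]
side notch 272 209 0.71 [ 0.617 -0.191  0.028]
side notch 332 175 0.67 [ 0.564 -0.616  0.025]
side fence 221 270 0.61 [0.553 0.21  0.016]
side mug 291 185 0.63 [ 0
[... 224 characters left out ...]
': 1.0, 'q': array([-1.52079184e+00,  2.58599943e-01,  1.53497188e+00,  2.20307596e-06,
        1.34799734e+00, -2.02768946e-01]), 'joint_velocities': array([ 9.87316711e-04,  1.51055496e-03, -4.51973438e-05,  3.37950996e-04,
       -1.86801948e-03,  2.84257223e-04]), 'tau': array([ 3.87462751e-04, -4.37205148e+01, -2.84310079e+01,  7.21265702e-02,
        3.11228097e-02, -1.00034941e-05]), 'tcp_pos': array([ 0.13759078, -0.53253304,  0.19016407]), 'tcp_rot': array([3.11651146e+00, 3.95995622e-01, 5.49755789e-07]), 'contact_force': array([-0.13723069, -0.10638784, -0.59118847]), 'ft_torque': array([-0.0054641 , -0.05400638, -0.04713031]), 'grip_force': 0.0, 'finger_gap': 0.09293638496710271}
```

```bash
python3 -c "
import cv2
a=cv2.imread('pics/top0.png')[120:340,90:500];b=cv2.imread('pics/side0.png')[120:360,150:420]
cv2.imwrite('pics/t0c.png',cv2.resize(a,(800,429),interpolation=2));cv2.imwrite('pics/s0c.png',cv2.resize(b,(675,600),interpolation=2))"
```

```text
(no output)
```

View pics/t0c.png

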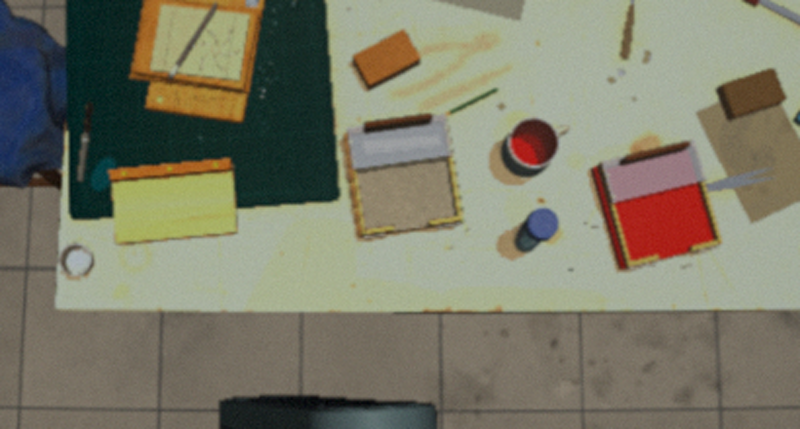

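View pics/s0c.png

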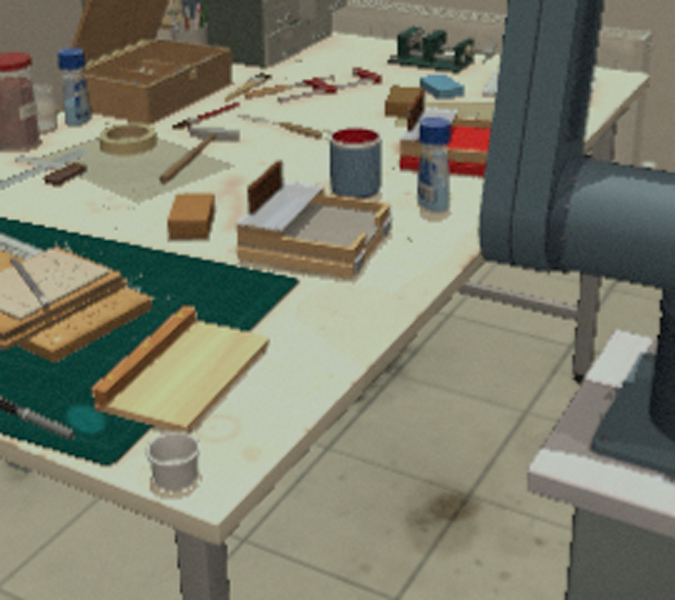

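The real tray is the middle one (tan floor, rail near top-crop pixel (398,121)); the red copy is at right. The mug is at (530,143), the bottle at (540,225), the fence board at left (172,200) with its orange fence along the far edge, and the tub at (78,262).

```bash
cat > b.py <<'E'
from h import *
T=np.load("top0.npy");S=np.load("side0.npy")
def sel(W,b,z): 
    P=W.reshape(-1,3); P=P[~np.isnan(P[:,0])]
    return P[(P[:,0]>b[0])&(P[:,0]<b[1])&(P[:,1]>b[2])&(P[:,1]<b[3])&(P[:,2]>z[0])&(P[:,2]<z[1])]
def line(P,t):
    xy=P[:,:2]; c=xy.mean(0); u,s,v=np.linalg.svd(xy-c); a=v[0]*np.sign(v[0][1]); q=(xy-c)@a
    mid=(q.min()+q.max())/2
    print(t,len(P),"mid",(c+a*mid).round(4),"mean",c.round(4),"yaw(y axis)",round(float(np.arctan2(-a[0],a[1])),4),"len",round(np.ptp(q),4),"wid",(2*1.73*s[1]/len(P)**.5).round(4),"z",P[:,2].mean().round(4), P[:,2].max().round(4))
def rect(P,t):
    r=cv2.minAreaRect(P[:,:2].astype(np.float32)); print(t,len(P),np.round(r[0],4),np.round(r[1],4),round(r[2],2)); 
for n,W in(("top",T),("side",S)):
    print(n)
    line(sel(W,(.45,.8,-.32,-.07),(.075,.13)),"rail")
    rect(sel(W,(.45,.75,-.32,-.07),(.015,.13)),"tray")
    line(sel(W,(.5,.75,.05,.33),(.027,.045)),"fence")
    rect(sel(W,(.4,.68,.05,.33),(.009,.045)),"board")
    rect(sel(W,(.4,.68,.05,.33),(.009,.024)),"boardlow")
    for nm,b in(("mug",(.55,.75,-.45,-.3)),("glue",(.4,.54,-.45,-.28)),("tub",(.4,.53,.28,.42))):
        rect(sel(W,b,(.02,.2)),nm)
    for z in (.0,):print("table z",np.median(sel(W,(.45,.6,-.05,.0),(-.03,.03))[:,2]))
E
python3 b.py
```

```text
top
rail 182 mid [ 0.6713 -0.1789] mean [ 0.6712 -0.1787] yaw(y axis) 0.1486 len 0.1067 wid 0.011 z 0.0983 0.1141
tray 3151 [ 0.6331 -0.2017] [0.2503 0.2078] 8.41
fence 460 mid [0.6368 0.1721] mean [0.635  0.1743] yaw(y axis) 0.6864 len 0.303 wid 0.1355 z 0.0335 0.0449
board 2547 [0.5416 0.1902] [0.2795 0.2762] 89.99
boardlow 2118 [0.5416 0.1902] [0.2789 0.2767] 89.84
mug 441 [ 0.6395 -0.3966] [0.095  0.0829] 82.51
glue 345 [ 0.5058 -0.3469] [0.1384 0.0526] 84.15
tub 77 [0.4577 0.3399] [0.051  0.0551] 0.76
table z 0.001229315328487246
side
rail 127 mid [ 0.6687 -0.1699] mean [ 0.6679 -0.1639] yaw(y axis) 0.1329 len 0.108 wid 0.0094 z 0.092 0.1056
tray 1682 [ 0.5935 -0.1816] [0.1808 0.1792] 8.64
fence 351 mid [0.6459 0.1706] mean [0.6351 0.1833] yaw(y axis) 0.7019 len 0.269 wid 0.1265 z 0.0325 0.043
board 1969 [0.537  0.2111] [0.1629 0.2497] 7.09
boardlow 1597 [0.5438 0.2128] [0.1557 0.253 ] 9.93
mug 487 [ 0.6386 -0.3877] [0.0805 0.094 ] 22.91
glue 398 [ 0.5018 -0.3843] [0.0488 0.0525] 20.48
tub 216 [0.4576 0.3444] [0.0506 0.0563] 37.17
table z -0.0007015770890480555
```

```bash
cat > c.py <<'E'
from b import *
from scipy.optimize import differential_evolution as DE
def loc(P,p):
    c,s=np.cos(p[2]),np.sin(p[2]); d=P[:,:2]-p[:2]
    return d@np.array([c,s]), d@np.array([-s,c])
def hf(x,y):
    h=np.zeros_like(x); i=abs(y)<.1
    h[i&(x>-.102)&(x<=0)]=.016; h[i&(x>0)&(x<.018)]=.034; return h
def ht(x,y):
    h=np.zeros_like(x); i=abs(y)<.083
    f=i&(x>0)&(x<.175); h[f]=.047
    g=(abs(y)<.075)&(x>.008)&(x<.105); h[g]=.031
    h[(abs(y)<.028)&(x>0)&(x<.01)]=.031
    h[i&(x>=.105)&(x<.175)]=.06; h[(abs(y)<.055)&(x>.159)&(x<.169)]=.105; return h
def fit(P,h,b,t):
    f=lambda p:np.minimum(abs(P[:,2]-h(*loc(P,p))-p[3]),.012).mean()
    r=DE(f,b+[(-.004,.004)],seed=0,maxiter=80,popsize=12); print(t,r.x.round(4),round(r.fun,4),len(P))
for n,W in(("top",T),("side",S)):
    fit(sel(W,(.42,.655,.04,.31),(-.02,.06)),hf,[(.55,.65),(.13,.23),(-.1,.3)],n+" fence")
    fit(sel(W,(.45,.74,-.31,-.07),(-.02,.13)),ht,[(.47,.55),(-.24,-.16),(0,.3)],n+" tray")
E
python3 c.py | grep -E "fence \[|tray \[.*0\.00"
```

```text
top fence [5.991e-01 1.927e-01 1.029e-01 4.000e-04] 0.0034 6022
top tray [ 5.115e-01 -2.023e-01  1.432e-01  3.000e-04] 0.0037 6521
side fence [ 0.5986  0.1958  0.0933 -0.001 ] 0.0024 3988
side tray [ 0.5116 -0.2003  0.1598 -0.0014] 0.0052 2778
```

```bash
cat >> h.py <<'E'
H=np.array([.511,-.2015,.025]); TY=.148; F=np.array([.599,.194,.016]); FY=.097
def Rd(phi): return R.from_euler("z",phi)*R.from_rotvec([np.pi,0,0])
def tray(a): return R.from_euler("z",TY)*R.from_euler("y",-a)
def step(p,rot,o=None):
    o=o or get_obs(); r=R.from_rotvec(o["tcp_rot"])
    print((r.inv().apply(np.array(p)-o["tcp_pos"])).round(4).tolist(),(r.inv()*rot).as_rotvec().round(4).tolist())
def railpose(a,zl=.055): # TCP at local x .164
    A=tray(a); return H+A.apply([.164,0,zl]), A*Rd(np.pi/2)
E
python3 - <<'E'
from h import *
o=get_obs()
p,r=railpose(0)
print(p)
step([.138,-.533,.29],r); step([p[0],p[1],.29],r); step([p[0],p[1],.15],r); step(p,r)
E
```

```text
[ 0.67320715 -0.17731651  0.08      ]
[0.0003, 0.0006, -0.0998] [0.0, 0.0, -1.466]
[0.6074, -0.21, -0.0998] [0.0, 0.0, -1.466]
[0.6074, -0.21, 0.0402] [0.0, 0.0, -1.466]
[0.6074, -0.21, 0.1102] [0.0, 0.0, -1.466]
```

{"op": "servo_tool", "data": {"steps": [[[0, 0, -0.05], [0, 0, 0], -0.2], [[0, 0, -0.1], [0, 0, -0.1], -0.2], [[0.04, -0.014, -0.1], [0, 0, -0.2], -0.2], [[0.08, -0.028, -0.1], [0, 0, -0.3], -0.2], [[0.12, -0.042, -0.1], [0, 0, -0.4], -0.2], [[0.16, -0.055, -0.1], [0, 0, -0.5], -0.2], [[0.2, -0.07, -0.1], [0, 0, -0.6], -0.2], [[0.24, -0.084, -0.1], [0, 0, -0.7], -0.2], [[0.28, -0.098, -0.1], [0, 0, -0.8], -0.2], [[0.32, -0.11, -0.1], [0, 0, -0.9], -0.2], [[0.36, -0.124, -0.1], [0, 0, -1.0], -0.2], [[0.4, -0.138, -0.1], [0, 0, -1.1], -0.2], [[0.44, -0.152, -0.1], [0, 0, -1.2], -0.2], [[0.48, -0.166, -0.1], [0, 0, -1.3], -0.2], [[0.52, -0.18, -0.1], [0, 0, -1.4], -0.2], [[0.56, -0.194, -0.1], [0, 0, -1.466], -0.2], [[0.607, -0.21, -0.1], [0, 0, -1.466], -0.2], [[0.607, -0.21, -0.05], [0, 0, -1.466], -0.2], [[0.607, -0.21, 0], [0, 0, -1.466], -0.2], [[0.607, -0.21, 0.03], [0, 0, -1.466], -0.2]]}}

```text
clock: 3.0
tcp_pos: [0.6713, -0.1759, 0.1554]
tcp_rot: [-2.046, -2.377, 0.003]
contact_force: [-0.6, -0.7, 0.5]
finger_gap: 0.0555
grip_force: 0.0
```

Run:
```python
from h import *
p,r=railpose(0)
print(get_obs()["q"].round(3),get_obs()["tcp_pos"])
step(p,r)
d=get_image("side");cv2.imwrite("pics/s1.png",cv2.resize(d["frame"][120:300,180:390,::-1],(700,600),interpolation=2))
```

```text
[-0.417  0.544  1.189 -0.     1.414 -0.566] [ 0.671339   -0.17588965  0.15535908]
[-0.0019, 0.002, 0.0753] [-0.0047, -0.0029, 0.0012]
```

View pics/s1.png

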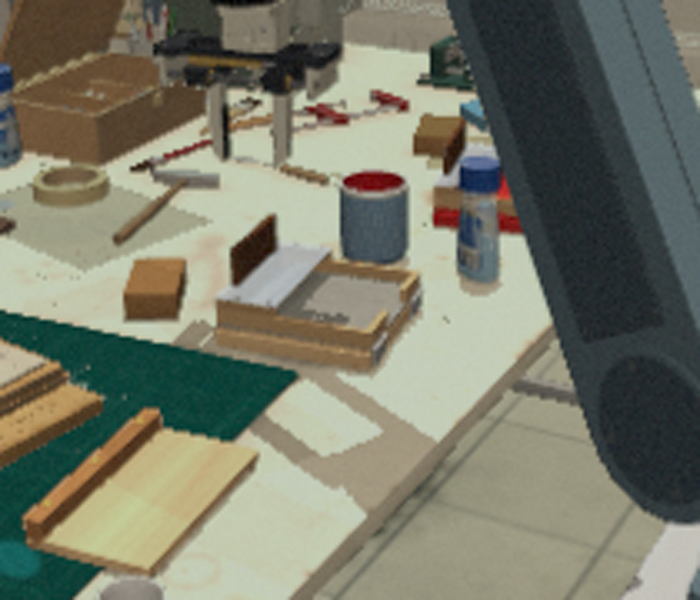

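The gripper is above the rail (fingers at (215,130) and (285,130)), the rail at (253,245) in the crop; descend and grip.

{"op": "servo_tool", "data": {"steps": [[[-0.001, 0.001, 0.025], [-0.005, -0.003, 0], -0.2], [[-0.002, 0.002, 0.05], [-0.005, -0.003, 0], -0.2], [[-0.002, 0.002, 0.065], [-0.005, -0.003, 0], -0.2], [[-0.002, 0.002, 0.075], [-0.005, -0.003, 0], -0.2], [[-0.002, 0.002, 0.075], [-0.005, -0.003, 0], -0.2], [[-0.002, 0.002, 0.075], [-0.005, -0.003, 0], 0.3], [[-0.002, 0.002, 0.075], [-0.005, -0.003, 0], 1], [[-0.002, 0.002, 0.075], [-0.005, -0.003, 0], 1], [[-0.002, 0.002, 0.075], [-0.005, -0.003, 0], 1], [[-0.002, 0.002, 0.075], [-0.005, -0.003, 0], 1], [[-0.002, 0.002, 0.075], [-0.005, -0.003, 0], 1]], "force": 25}}

```text
clock: 4.15
tcp_pos: [0.6751, -0.1791, 0.0854]
tcp_rot: [2.047, 2.375, 0.003]
contact_force: [1.0, 0.3, -0.7]
finger_gap: 0.0126
grip_force: 0.0
```

Run:
```python
from h import *
o=get_obs();print(o["tcp_pos"],o["finger_gap"],o["grip_force"],o["contact_force"])
A=tray(0); print("local",A.inv().apply(o["tcp_pos"]-H))
l=A.inv().apply(o["tcp_pos"]-H); l[1]=l[1]
r0=R.from_rotvec(o["tcp_rot"])
for a in np.arange(.05,.56,.05):
    print(round(a,2),r0.inv().apply(H+tray(a).apply(l)-o["tcp_pos"]).round(3),(r0.inv()*tray(a)*tray(0).inv()*r0).as_rotvec().round(3))
```

```text
[ 0.67510187 -0.17908113  0.08535134] 0.012571850496427403 0.0 [ 0.99831904  0.32459026 -0.66254041]
local [ 0.1656138  -0.00202473  0.06035134]
0.05 [-0.    -0.003 -0.008] [-0.05  0.    0.  ]
0.1 [-0.    -0.007 -0.016] [-0.1  0.   0. ]
0.15 [-0.    -0.011 -0.024] [-0.15  0.    0.  ]
0.2 [-0.    -0.015 -0.032] [-0.2    0.     0.001]
0.25 [-0.    -0.02  -0.039] [-0.25   0.     0.001]
0.3 [-0.    -0.025 -0.046] [-0.3    0.     0.001]
0.35 [-0.    -0.03  -0.053] [-0.35   0.     0.001]
0.4 [-0.    -0.036 -0.06 ] [-0.4    0.     0.001]
0.45 [-0.    -0.042 -0.066] [-0.45   0.     0.001]
0.5 [-0.    -0.049 -0.072] [-0.5    0.     0.002]
0.55 [-0.    -0.056 -0.078] [-0.55   0.     0.002]
```

Grip too shallow (pad centre is 19 mm behind the tip); reopen, go 14 mm deeper.

{"op": "servo_tool", "data": {"steps": [[[0, 0, 0], [0, 0, 0], 0.3], [[0, 0, 0], [0, 0, 0], 0.3], [[0, 0, 0.008], [0, 0, 0], 0.3], [[0, 0, 0.014], [0, 0, 0], 0.3], [[0, 0, 0.014], [0, 0, 0], 0.3], [[0, 0, 0.014], [0, 0, 0], 1], [[0, 0, 0.014], [0, 0, 0], 1], [[0, 0, 0.014], [0, 0, 0], 1], [[0, 0, 0.014], [0, 0, 0], 1], [[0, 0, 0.014], [0, 0, 0], 1], [[0, 0, 0.014], [0, 0, 0], 1], [[0, 0, 0.014], [0, 0, 0], 1]], "force": 30}}

```text
clock: 5.35
tcp_pos: [0.6745, -0.1793, 0.0714]
tcp_rot: [2.048, 2.376, 0.001]
contact_force: [-5.4, -0.7, 3.7]
finger_gap: 0.0097
grip_force: 30.0
```

```bash
cat > lift.py <<'E'
from h import *
import sys
o=get_obs();print(o["tcp_pos"],o["finger_gap"],o["grip_force"],o["contact_force"])
a0=float(sys.argv[1])
l=tray(a0).inv().apply(o["tcp_pos"]-H); print("local",l)
r0=R.from_rotvec(o["tcp_rot"])
for a in map(float,sys.argv[2:]):
    print(round(a,2),r0.inv().apply(H+tray(a).apply(l)-o["tcp_pos"]).round(3),(r0.inv()*tray(a)*tray(a0).inv()*r0).as_rotvec().round(3))
E
python3 lift.py 0 .05 .1 .15 .2 .25 .3 .35 .4 .45 .5 .55
```

```text
[ 0.67445672 -0.17928735  0.07136933] 0.009663434714041437 30.007590651512146 [-5.35839897 -0.69366607  3.74773761]
local [ 0.16494529 -0.00213355  0.04636933]
0.05 [-0.    -0.002 -0.008] [-0.05  0.    0.  ]
0.1 [-0.    -0.005 -0.016] [-0.1  0.   0. ]
0.15 [-0.    -0.009 -0.024] [-0.15  0.    0.  ]
0.2 [-0.    -0.012 -0.032] [-0.2    0.     0.001]
0.25 [-0.    -0.016 -0.039] [-0.25   0.     0.001]
0.3 [-0.    -0.021 -0.047] [-0.3    0.     0.001]
0.35 [-0.    -0.026 -0.054] [-0.35   0.     0.001]
0.4 [-0.    -0.031 -0.061] [-0.4    0.     0.001]
0.45 [-0.    -0.036 -0.067] [-0.45   0.     0.001]
0.5 [-0.    -0.042 -0.074] [-0.5    0.     0.002]
0.55 [-0.    -0.048 -0.08 ] [-0.55   0.     0.002]
```

{"op": "servo_tool", "data": {"steps": [[[0, -0.001, -0.004], [-0.025, 0, 0], 1], [[0, -0.002, -0.008], [-0.05, 0, 0], 1], [[0, -0.0035, -0.012], [-0.075, 0, 0], 1], [[0, -0.005, -0.016], [-0.1, 0, 0], 1], [[0, -0.007, -0.02], [-0.125, 0, 0], 1], [[0, -0.009, -0.024], [-0.15, 0, 0], 1], [[0, -0.0105, -0.028], [-0.175, 0, 0], 1], [[0, -0.012, -0.032], [-0.2, 0, 0], 1], [[0, -0.014, -0.0355], [-0.225, 0, 0], 1], [[0, -0.016, -0.039], [-0.25, 0, 0], 1], [[0, -0.0185, -0.043], [-0.275, 0, 0], 1], [[0, -0.021, -0.047], [-0.3, 0, 0], 1], [[0, -0.0235, -0.0505], [-0.325, 0, 0], 1], [[0, -0.026, -0.054], [-0.35, 0, 0], 1], [[0, -0.0285, -0.0575], [-0.375, 0, 0], 1], [[0, -0.031, -0.061], [-0.4, 0, 0], 1], [[0, -0.0335, -0.064], [-0.425, 0, 0], 1], [[0, -0.036, -0.067], [-0.45, 0, 0], 1], [[0, -0.039, -0.0705], [-0.475, 0, 0], 1], [[0, -0.042, -0.074], [-0.5, 0, 0], 1]]}}

```text
clock: 7.35
tcp_pos: [0.6324, -0.1854, 0.1447]
tcp_rot: [1.8, 2.09, 0.537]
contact_force: [0.8, -4.0, -14.1]
finger_gap: 0.0092
grip_force: 30.0
```

Run:
```python
from h import *
o=get_obs();print(o["tcp_pos"],o["finger_gap"],o["grip_force"],o["contact_force"])
d=get_image("side");W=cloud(d)
for b in boxes_of("strip_stack",d)[:3]:
    u,v=map(int,np.round(b["pixel"])); print(u,v,b["p"],W[v,u])
cv2.imwrite("pics/s2.png",cv2.resize(d["frame"][120:300,180:390,::-1],(700,600),interpolation=2))
```

```text
[ 0.63240162 -0.18535893  0.14470087] 0.009192473442877895 29.992082118988037 [  0.81743874  -4.0296189  -14.08697515]
280 198 0.69 [ 0.58414526 -0.19389783  0.07766622]
```

View pics/s2.png

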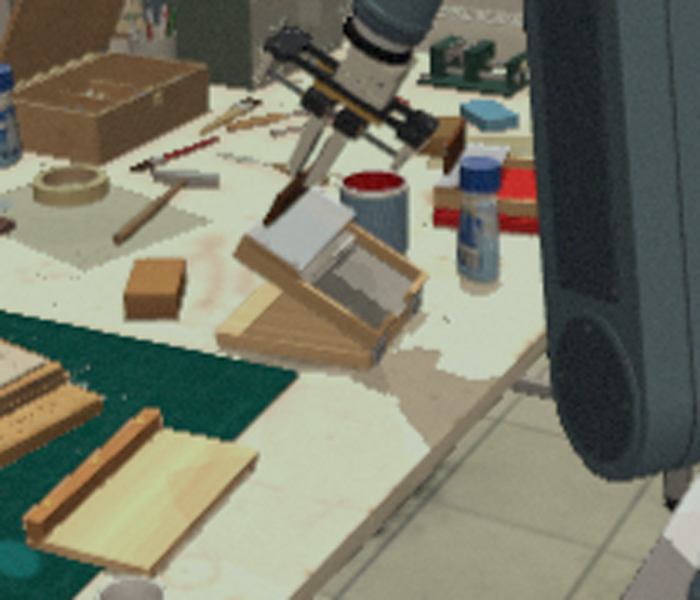

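The tray is tipped ~0.5 rad and the strips are just emerging below the hood edge at (330,258). Wait for the slide.

{"op": "servo_tool", "data": {"steps": [[[0, 0, 0], [0, 0, 0], 1], [[0, 0, 0], [0, 0, 0], 1], [[0, 0, 0], [0, 0, 0], 1], [[0, 0, 0], [0, 0, 0], 1], [[0, 0, 0], [0, 0, 0], 1], [[0, 0, 0], [0, 0, 0], 1], [[0, 0, 0], [0, 0, 0], 1], [[0, 0, 0], [0, 0, 0], 1]]}}

```text
clock: 8.25
tcp_pos: [0.632, -0.1854, 0.1449]
tcp_rot: [1.801, 2.092, 0.535]
contact_force: [-7.2, -5.2, -6.6]
finger_gap: 0.0094
grip_force: 30.0
```

```bash
python3 - <<'E'
from h import *
o=get_obs();print(o["tcp_pos"],o["contact_force"])
d=get_image("side");W=cloud(d)
for b in boxes_of("strip_stack",d)[:3]:
    u,v=map(int,np.round(b["pixel"])); print(u,v,b["p"],W[v,u],tray(.5).inv().apply(W[v,u]-H))
E
python3 lift.py .5 .45 .4 .35 .3 .25 .2 .15 .1 .05 0
```

```text
[ 0.63197088 -0.18542228  0.14493241] [-7.23602211 -5.16563979 -6.63979845]
299 212 0.55 [ 0.51189758 -0.20165234  0.03482737] [ 0.00547087 -0.00028303  0.00820947]
[ 0.63198605 -0.18541835  0.144937  ] 0.009880116856336305 29.998988807201385 [-7.05800954 -5.05166431 -7.3658206 ]
local [ 0.1645965  -0.00193479  0.046748  ]
0.45 [0.    0.002 0.008] [ 0.05  0.   -0.  ]
0.4 [0.    0.004 0.017] [ 0.1  0.  -0. ]
0.35 [0.    0.005 0.025] [ 0.15  0.   -0.  ]
0.3 [0.    0.006 0.034] [ 0.2    0.    -0.001]
0.25 [0.    0.006 0.042] [ 0.25   0.001 -0.001]
0.2 [0.    0.006 0.051] [ 0.3    0.001 -0.001]
0.15 [0.    0.006 0.059] [ 0.35   0.001 -0.001]
0.1 [0.    0.005 0.068] [ 0.4    0.001 -0.001]
0.05 [0.    0.004 0.076] [ 0.45   0.001 -0.001]
0.0 [0.    0.002 0.085] [ 0.5    0.001 -0.002]
```

It has slid to the front wall. Lower the tray.

{"op": "servo_tool", "data": {"steps": [[[0, 0.001, 0.004], [0.025, 0, 0], 1], [[0, 0.002, 0.008], [0.05, 0, 0], 1], [[0, 0.003, 0.0125], [0.075, 0, 0], 1], [[0, 0.004, 0.017], [0.1, 0, 0], 1], [[0, 0.0045, 0.021], [0.125, 0, 0], 1], [[0, 0.005, 0.025], [0.15, 0, 0], 1], [[0, 0.0055, 0.0295], [0.175, 0, 0], 1], [[0, 0.006, 0.034], [0.2, 0, 0], 1], [[0, 0.006, 0.038], [0.225, 0, 0], 1], [[0, 0.006, 0.042], [0.25, 0, 0], 1], [[0, 0.006, 0.0465], [0.275, 0, 0], 1], [[0, 0.006, 0.051], [0.3, 0, 0], 1], [[0, 0.006, 0.055], [0.325, 0, 0], 1], [[0, 0.006, 0.059], [0.35, 0, 0], 1], [[0, 0.0055, 0.0635], [0.375, 0, 0], 1], [[0, 0.005, 0.068], [0.4, 0, 0], 1], [[0, 0.0045, 0.072], [0.425, 0, 0], 1], [[0, 0.004, 0.076], [0.45, 0, 0], 1], [[0, 0.003, 0.08], [0.475, 0, 0], 1], [[0, 0.002, 0.0845], [0.5, 0, 0], 1]]}}

```text
clock: 10.35
tcp_pos: [0.6737, -0.1793, 0.0729]
tcp_rot: [2.049, 2.377, -0.0]
contact_force: [-8.4, -4.5, -2.9]
finger_gap: 0.0094
grip_force: 30.0
```

{"op": "servo_tool", "data": {"steps": [[[0, 0, 0], [0, 0, 0], 1], [[0, 0, 0], [0, 0, 0], 0.3], [[0, 0, 0], [0, 0, 0], 0.3], [[0, 0, 0], [0, 0, 0], 0.2], [[0, 0, -0.02], [0, 0, 0], 0.2], [[0, 0, -0.05], [0, 0, 0], 0.2], [[0, 0, -0.1], [0, 0, 0], 0.2], [[0, 0.03, -0.14], [0, 0, 0], 0], [[0, 0.06, -0.16], [0, 0, 0], 0], [[0, 0.06, -0.16], [0, 0, 0], 0]]}}

```text
clock: 11.35
tcp_pos: [0.7388, -0.169, 0.2378]
tcp_rot: [2.038, 2.37, 0.012]
contact_force: [0.1, -0.3, -0.6]
finger_gap: 0.0466
grip_force: 0.0
```

Run:
```python
from h import *
o=get_obs();print(o["tcp_pos"],o["tcp_rot"],o["contact_force"])
d=get_image("side");W=cloud(d)
for b in boxes_of("strip_stack",d)[:3]:
    u,v=map(int,np.round(b["pixel"])); print(u,v,b["p"],W[v,u],tray(0).inv().apply(W[v,u]-H))
t=get_image("top");X=cloud(t)
for b in boxes_of("strip_stack",t)[:3]:
    u,v=map(int,np.round(b["pixel"])); print(u,v,b["p"],X[v,u],tray(0).inv().apply(X[v,u]-H))
a=cv2.resize(d["frame"][170:240,230:320,::-1],(450,350),interpolation=2)
b=cv2.resize(t["frame"][175:245,255:325,::-1],(350,350),interpolation=2)
cv2.imwrite("pics/s3.png",np.hstack([a,b]))
for n,Y in(("side",W),("top",X)):
    L=tray(0).inv().apply(Y.reshape(-1,3)-H); 
    k=(abs(L[:,1])<.03)&(L[:,2]>.014)&(L[:,2]<.03)&(L[:,0]>-.01)&(L[:,0]<.08)
    print(n,k.sum(),L[k].mean(0).round(4),np.percentile(L[k,0],[5,95]).round(4))
    k=(abs(L[:,1])<.05)&(L[:,2]>-.01)&(L[:,2]<.03)&(L[:,0]>.04)&(L[:,0]<.09);print("floor z",np.median(L[k,2]))
```

```text
[ 0.73878855 -0.16900149  0.23784603] [2.03802227 2.36994774 0.01180983] [ 0.14925097 -0.26892918 -0.63305582]
295 211 0.39 [ 0.52096085 -0.18845066  0.04237542] [0.01177622 0.01143786 0.01737542]
300 227 0.76 [ 0.54317979 -0.2001562   0.02881632] [ 0.03202616 -0.00341613  0.00381632]
side 39 [ 0.0148 -0.0034  0.0179] [0.0029 0.0243]
floor z 0.004869438597161789
top 113 [ 0.0193 -0.0017  0.0191] [0.0069 0.0474]
floor z 0.006592602749977104
```

View pics/s3.png

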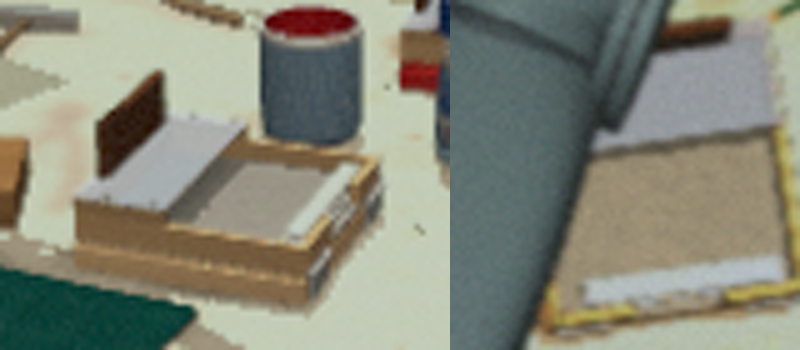

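The strips (white bar, top crop (583–788, 280)) lie flat along the front wall, shifted ~6 mm toward −y. Grasp through the notch.

Run:
```python
from h import *
A=tray(0)
for z in (.215,.06,.009):
    step(H+A.apply([.0195,-.004,z]),Rd(np.pi/2+TY))
```

```text
[-0.0031, -0.2043, -0.0098] [0.0025, 0.0014, 0.0002]
[-0.0028, -0.2047, 0.1452] [0.0025, 0.0014, 0.0002]
[-0.0028, -0.2048, 0.1962] [0.0025, 0.0014, 0.0002]
```

{"op": "servo_tool", "data": {"steps": [[[0, -0.04, -0.01], [0, 0, 0], 0], [[-0.001, -0.08, -0.01], [0, 0, 0], 0], [[-0.002, -0.12, -0.01], [0, 0, 0], 0], [[-0.003, -0.16, -0.01], [0, 0, 0], 0], [[-0.003, -0.19, -0.01], [0, 0, 0], 0], [[-0.003, -0.204, -0.01], [0, 0, 0], 0], [[-0.003, -0.204, 0.03], [0, 0, 0], 0], [[-0.003, -0.204, 0.07], [0, 0, 0], 0], [[-0.003, -0.204, 0.11], [0, 0, 0], 0], [[-0.003, -0.204, 0.14], [0, 0, 0], 0], [[-0.003, -0.204, 0.14], [0, 0, 0], 0], [[-0.003, -0.204, 0.14], [0, 0, 0], 0]]}}

```text
clock: 12.75
tcp_pos: [0.5321, -0.2028, 0.091]
tcp_rot: [2.049, 2.376, 0.002]
contact_force: [0.5, 0.0, 0.4]
finger_gap: 0.0465
grip_force: 0.0
```

Run:
```python
from h import *
A=tray(0);o=get_obs();print(A.inv().apply(o["tcp_pos"]-H),o["finger_gap"])
step(H+A.apply([.0195,-.004,.009]),Rd(np.pi/2+TY))
d=get_image("side")
cv2.imwrite("pics/s4.png",cv2.resize(d["frame"][150:250,220:340,::-1],(720,600),interpolation=2))
```

```text
[ 0.02072291 -0.0044105   0.06604642] 0.04650291614831137
[0.0005, -0.0014, 0.057] [0.0035, 0.0016, -0.0005]
```

View pics/s4.png

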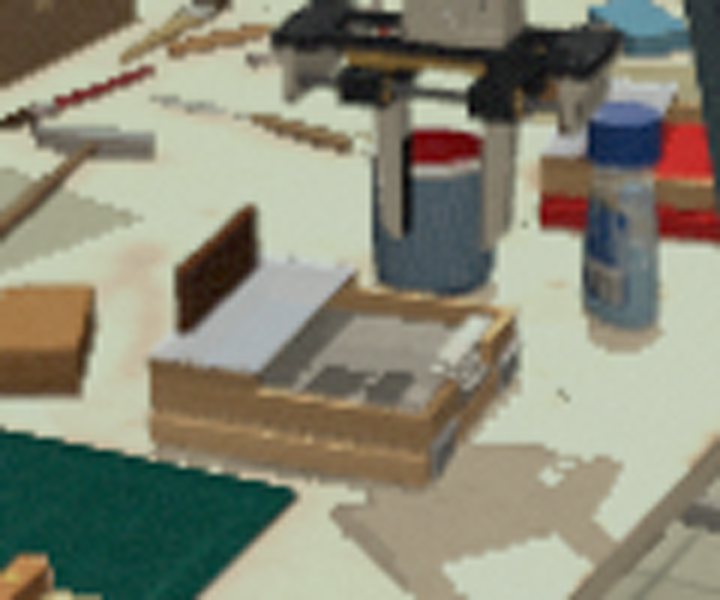

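Fingers at (395,230)/(495,240) straddle the bar (465,345) below; descend and grip.

{"op": "servo_tool", "data": {"steps": [[[0, -0.001, 0.025], [0, 0, 0], 0], [[0, -0.001, 0.045], [0, 0, 0], 0], [[0, -0.001, 0.053], [0, 0, 0], 0], [[0, -0.001, 0.057], [0, 0, 0], 0], [[0, -0.001, 0.057], [0, 0, 0], 0], [[0, -0.001, 0.057], [0, 0, 0], 0]], "force": 20}}

```text
clock: 13.4
tcp_pos: [0.5334, -0.204, 0.0355]
tcp_rot: [2.046, 2.374, 0.003]
contact_force: [-0.3, 1.0, 0.4]
finger_gap: 0.0466
grip_force: 0.0
```

{"op": "servo_tool", "data": {"steps": [[[0, 0, 0], [0, 0, 0], 0.4], [[0, 0, 0], [0, 0, 0], 0.7], [[0, 0, 0], [0, 0, 0], 1], [[0, 0, 0], [0, 0, 0], 1], [[0, 0, 0], [0, 0, 0], 1], [[0, 0, 0], [0, 0, 0], 1], [[0, 0, 0], [0, 0, 0], 1]]}}

```text
clock: 14.1
tcp_pos: [0.5326, -0.2035, 0.0342]
tcp_rot: [2.048, 2.375, 0.003]
contact_force: [0.4, -0.4, 0.6]
finger_gap: 0.0008
grip_force: 0.0
```

Run:
```python
from h import *
A=tray(0);o=get_obs();print(A.inv().apply(o["tcp_pos"]-H),o["finger_gap"],o["q"])
d=get_image("side");t=get_image("top")
a=cv2.resize(d["frame"][160:250,230:330,::-1],(500,450),interpolation=2)
b=cv2.resize(t["frame"][175:250,260:310,::-1],(300,450),interpolation=2)
cv2.imwrite("pics/s5.png",np.hstack([a,b]))
```

```text
[ 0.02105528 -0.00511491  0.00919035] 0.0007531723705214389 [-5.61199435e-01  4.38704493e-01  1.68819373e+00  1.17146551e-03
  1.00906071e+00 -7.09807032e-01]
```

View pics/s5.png

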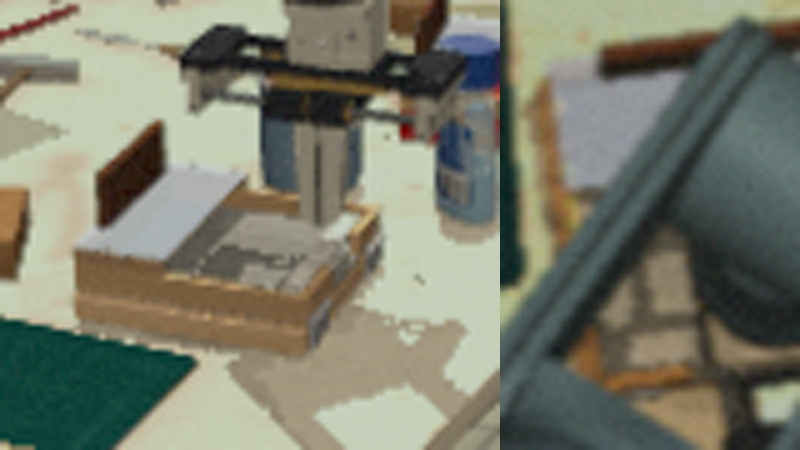

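```bash
cat >> h.py <<'E'
def proj(d,P):
    T=d["world_to_cam"]; return cv2.projectPoints(np.atleast_2d(P).astype(float),cv2.Rodrigues(T[:3,:3])[0],T[:3,3],d["mtx"],np.array([d["k1"],0,0,0.]))[0].reshape(-1,2)
E
python3 - <<'E'
from h import *
o=get_obs();d=get_image("side");W=cloud(d);A=tray(0)
n=lambda p:((proj(d,p)-[230,160])*5).round(0).tolist()
print("tcp",n(o["tcp_pos"]), "tcp+30mm",n(o["tcp_pos"]+[0,0,.03]))
print("strip top ends",n(H+A.apply([[.0185,.058,.019],[.0185,-.068,.019],[.0185,-.005,.019],[.0185,.058,.006]])))
print("wall corners",n(H+A.apply([[0,.075,.022],[0,-.075,.022],[.105,.083,.035],[.164,.055,.08]])))
for v in range(195,222,2): print(v,[tuple((1000*A.inv().apply(W[v,u]-H)).round(0).astype(int)) for u in range(284,302,3)])
E
```

```text
tcp [[320.0, 254.0]] tcp+30mm [[320.0, 216.0]]
strip top ends [[293.0, 279.0], [352.0, 208.0], [324.0, 242.0], [294.0, 296.0]]
wall corners [[310.0, 289.0], [379.0, 204.0], [163.0, 255.0], [99.0, 169.0]]
195 [(np.int64(119), np.int64(-163), np.int64(-7)), (np.int64(105), np.int64(-160), np.int64(-5)), (np.int64(33), np.int64(2), np.int64(72)), (np.int64(21), np.int64(5), np.int64(75)), (np.int64(10), np.int64(6), np.int64(77)), (np.int64(2), np.int64(-5), np.int64(74))]
197 [(np.int64(122), np.int64(-172), np.int64(-20)), (np.int64(108), np.int64(-167), np.int64(-16)), (np.int64(31), np.int64(9), np.int64(68)), (np.int64(22), np.int64(2), np.int64(66)), (np.int64(11), np.int64(3), np.int64(68)), (np.int64(5), np.int64(-14), np.int64(62))]
199 [(np.int64(83), np.int64(-68), np.int64(20)), (np.int64(73), np.int64(-74), np.int64(19)), (np.int64(31), np.int64(9), np.int64(60)), (np.int64(22), np.int64(2), np.int64(58)), (np.int64(9), np.int64(9), np.int64(63)), (np.int64(64), np.int64(-186), np.int64(-27))]
201 [(np.int64(83), np.int64(-68), np.int64(12)), (np.int64(72), np.int64(-71), n
[... 2152 characters left out ...]
int64(15), np.int64(55), np.int64(13)), (np.int64(1), np.int64(62), np.int64(19)), (np.int64(0), np.int64(35), np.int64(7)), (np.int64(1), np.int64(-1), np.int64(-10))]
219 [(np.int64(27), np.int64(82), np.int64(16)), (np.int64(13), np.int64(90), np.int64(23)), (np.int64(6), np.int64(80), np.int64(19)), (np.int64(2), np.int64(61), np.int64(11)), (np.int64(0), np.int64(34), np.int64(-1)), (np.int64(1), np.int64(0), np.int64(-18))]
221 [(np.int64(24), np.int64(89), np.int64(13)), (np.int64(17), np.int64(79), np.int64(10)), (np.int64(3), np.int64(87), np.int64(15)), (np.int64(-1), np.int64(69), np.int64(7)), (np.int64(1), np.int64(33), np.int64(-10)), (np.int64(2), np.int64(-4), np.int64(-28))]
```

The picture shows the shut fingertips at (320,225), ~20 mm above where the reported TCP projects (320,254): real tips are higher than reported. They closed above the bar without touching it. I'll open, then descend in measured steps, watching force.

{"op": "servo_tool", "data": {"steps": [[[0, 0, 0], [0, 0, 0], 0], [[0, 0, 0], [0, 0, 0], 0], [[0, 0, 0], [0, 0, 0], 0], [[0, 0, 0], [0, 0, 0], 0], [[0, -0.001, 0.004], [0, 0, 0], 0], [[0, -0.002, 0.008], [0, 0, 0], 0], [[0, -0.002, 0.012], [0, 0, 0], 0], [[0, -0.002, 0.012], [0, 0, 0], 0], [[0, -0.002, 0.012], [0, 0, 0], 0]]}}

```text
clock: 15.15
tcp_pos: [0.5306, -0.2038, 0.022]
tcp_rot: [2.048, 2.376, 0.003]
contact_force: [0.2, -0.0, 1.0]
finger_gap: 0.0464
grip_force: 0.0
```

Run:
```python
from h import *
A=tray(0);o=get_obs();print(A.inv().apply(o["tcp_pos"]-H),o["finger_gap"])
d=get_image("side");W=cloud(d)
cv2.imwrite("pics/s6.png",cv2.resize(d["frame"][170:230,255:335,::-1],(800,600),interpolation=2))
n=lambda p:((proj(d,p)-[255,170])*10).round(0).tolist()
l=A.inv().apply(o["tcp_pos"]-H)
for z in(l[2],l[2]+.02): print(n(H+A.apply([[l[0]-.023,l[1],z],[l[0]+.023,l[1],z]])))
```

```text
[ 0.01900736 -0.00512205 -0.00302206] 0.046364485483887045
[[457.0, 449.0], [336.0, 431.0]]
[[457.0, 398.0], [336.0, 380.0]]
```

View pics/s6.png

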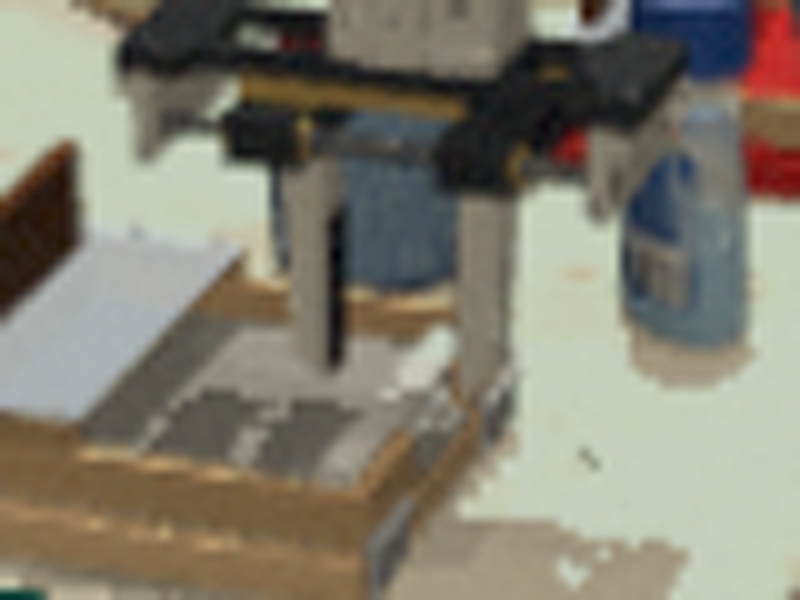

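The real fingertips ((330,370) and (485,400)) sit ~20 mm above the reported TCP, and straddle the bar. Descend ~10 mm more and grip.

{"op": "servo_tool", "data": {"steps": [[[0, 0, 0.004], [0, 0, 0], 0], [[0, 0, 0.008], [0, 0, 0], 0], [[0, 0, 0.01], [0, 0, 0], 0], [[0, 0, 0.01], [0, 0, 0], 0], [[0, 0, 0.01], [0, 0, 0], 0]]}}

```text
clock: 15.7
tcp_pos: [0.5307, -0.2038, 0.0121]
tcp_rot: [2.048, 2.375, 0.003]
contact_force: [0.0, -0.2, -1.0]
finger_gap: 0.0466
grip_force: 0.0
```

{"op": "servo_tool", "data": {"steps": [[[0, 0, 0], [0, 0, 0], 0.4], [[0, 0, 0], [0, 0, 0], 0.7], [[0, 0, 0], [0, 0, 0], 1], [[0, 0, 0], [0, 0, 0], 1], [[0, 0, 0], [0, 0, 0], 1], [[0, 0, 0], [0, 0, 0], 1], [[0, 0, 0], [0, 0, 0], 1]]}}

```text
clock: 16.4
tcp_pos: [0.5308, -0.2038, 0.0123]
tcp_rot: [2.047, 2.375, 0.003]
contact_force: [-0.5, -0.9, 0.6]
finger_gap: 0.0133
grip_force: 20.0
```

Gap 13 mm is the thickness, not the 21 mm width — check before lifting.

```bash
cat > dep.py <<'E'
from h import *
A=tray(0)
for c in("side","top"):
    d=get_image(c);L=A.inv().apply(cloud(d).reshape(-1,3)-H);C=d["frame"].reshape(-1,3)
    for y0,y1 in((-.072,-.05),(-.05,-.03),(.02,.04),(.04,.055)):
        print(c,y0,end=": ")
        for x in np.arange(-.004,.06,.006):
            k=(L[:,1]>y0)&(L[:,1]<y1)&(abs(L[:,0]-x)<.003)&(L[:,2]<.05)
            print("%3d/%d:%s"%(x*1000,k.sum(),"%.0f,%d"%(1000*np.median(L[k,2]),C[k,2].mean()) if k.any() else "-"),end=" ")
        print()
E
python3 dep.py
```

```text
side -0.072:  -4/23:-17,125   2/23:6,98   8/8:-775,121  14/5:-776,135  20/6:-778,134  26/3:-778,133  32/7:-776,135  38/8:-385,120  44/12:-775,124  50/3:-782,133  55/6:-775,134 
side -0.05:  -4/19:-25,119   2/19:-4,88   8/5:-772,121  14/2:-772,135  20/3:-777,135  26/4:-775,135  32/5:-773,132  38/3:-779,132  44/4:-778,134  50/5:-776,135  55/8:-777,128 
side 0.02:  -4/11:-28,114   2/21:-16,88   8/8:-772,104  14/10:-377,111  20/13:16,127  26/9:-770,129  32/6:-771,129  38/9:-771,119  44/10:-382,119  50/10:-385,130  55/9:-772,131 
side 0.04:  -4/11:-27,106   2/17:4,91   8/5:-771,116  14/5:-764,108  20/7:16,125  26/3:-774,128  32/3:-772,122  38/6:-776,117  44/4:-773,118  50/6:-771,112  55/6:-775,124 
top -0.072:  -4/0:-   2/0:-   8/0:-  14/0:-  20/1:23,97  26/0:-  32/1:5,80  38/0:-  44/0:-  50/0:-  55/0:- 
top -0.05:  -4/0:-   2/0:-   8/0:-  14/0:-  20/0:-  26/0:-  32/0:-  38/0:-  44/0:-  50/0:-  55/0:- 
top 0.02:  -4/13:-25,89   2/19:9,49   8/10:18,62  14/13:17,96  20/8:19,102  26/9:19,92  32/12:6,70  38/12:7,62  44/11:7,78  50/11:6,90  55/11:6,90 
top 0.04:  -4/11:-14,82   2/12:20,50   8/7:18,63  14/11:18,108  20/9:20,116  26/6:19,97  32/9:7,68  38/9:5,64  44/8:9,72  50/7:3,79  55/9:4,79
```

Run:
```python
from h import *
d=get_image("side");t=get_image("top")
a=cv2.resize(d["frame"][180:225,270:320,::-1],(500,450),interpolation=2)
b=cv2.resize(t["frame"][200:250,265:298,::-1],(297,450),interpolation=2)
cv2.imwrite("pics/s7.png",np.hstack([a,b]))
```

```text
(no output)
```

View pics/s7.png

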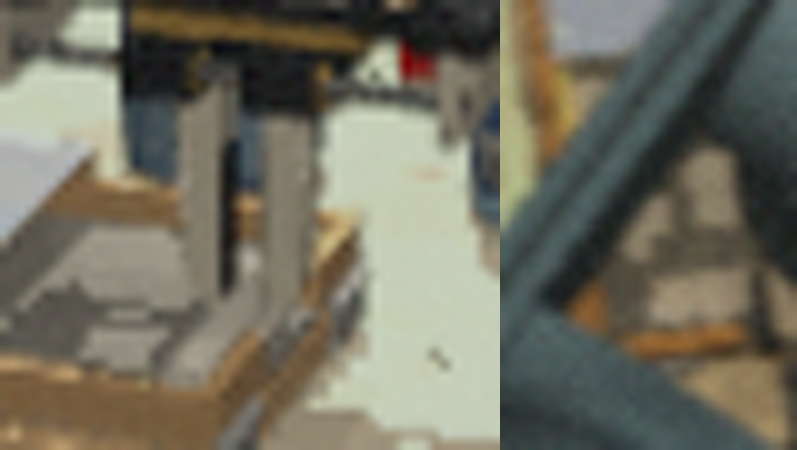

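The bar still lies flat, held between the fingers at (235,290) and (270,310). Lift slowly and check.

{"op": "servo_tool", "data": {"steps": [[[0, 0, -0.005], [0, 0, 0], 1], [[0, 0, -0.01], [0, 0, 0], 1], [[0, 0, -0.02], [0, 0, 0], 1], [[0, 0, -0.03], [0, 0, 0], 1], [[0, 0, -0.04], [0, 0, 0], 1], [[0, 0, -0.05], [0, 0, 0], 1], [[0, 0, -0.06], [0, 0, 0], 1], [[0, 0, -0.06], [0, 0, 0], 1]]}}

```text
clock: 17.4
tcp_pos: [0.5315, -0.2043, 0.0742]
tcp_rot: [2.045, 2.373, 0.004]
contact_force: [0.0, -0.2, -0.1]
finger_gap: 0.0134
grip_force: 20.0
```

```bash
python3 - <<'E'
from h import *
A=tray(0);o=get_obs();l=A.inv().apply(o["tcp_pos"]-H);print(l,o["finger_gap"],o["grip_force"],o["contact_force"],o["ft_torque"])
for c in("side","top"):
    d=get_image(c);L=A.inv().apply(cloud(d).reshape(-1,3)-H)
    for y in np.arange(-.075,.08,.015):
        k=(abs(L[:,1]-y)<.0075)&(abs(L[:,0]-.019)<.035)&(L[:,2]>.03)&(L[:,2]<.14)
        print(c,round(y,3),k.sum(),*(np.percentile(1000*L[k],[5,50,95],axis=0).T.round(0).tolist() if k.any() else ""))
    print(boxes_of("strip_stack",d)[:2])
E
ls pics
```

```text
[ 0.01982954 -0.00580907  0.04919648] 0.013420563311800185 19.9930277466774 [ 0.01358097 -0.22173758 -0.05466465] [-0.00472128 -0.05834503 -0.00707887]
side -0.075 0
side -0.06 2 [9.0, 10.0, 11.0] [-63.0, -60.0, -57.0] [71.0, 71.0, 72.0]
side -0.045 2 [9.0, 10.0, 11.0] [-51.0, -49.0, -46.0] [68.0, 68.0, 69.0]
side -0.03 3 [9.0, 9.0, 25.0] [-36.0, -31.0, -26.0] [67.0, 68.0, 78.0]
side -0.015 23 [-3.0, 26.0, 28.0] [-17.0, -10.0, -8.0] [80.0, 102.0, 135.0]
side 0.0 158 [-4.0, 24.0, 40.0] [-4.0, 4.0, 7.0] [80.0, 108.0, 136.0]
side 0.015 30 [-3.0, 9.0, 35.0] [8.0, 9.0, 18.0] [73.0, 96.0, 137.0]
side 0.03 17 [8.0, 13.0, 22.0] [23.0, 28.0, 36.0] [70.0, 78.0, 80.0]
side 0.045 17 [9.0, 14.0, 24.0] [39.0, 45.0, 52.0] [70.0, 76.0, 81.0]
side 0.06 21 [9.0, 18.0, 25.0] [54.0, 57.0, 65.0] [67.0, 73.0, 81.0]
side 0.075 0
[{'pixel': [292.3, 197.9], 'p': 0.64}]
top -0.075 0
top -0.06 2 [20.0, 24.0, 27.0] [-66.0, -64.0, -61.0] [72.0, 78.0, 84.0]
top -0.045 0
top -0.03 0
top -0.015 0
top 0.0 0
top 0.015 1 [27.0, 27.0, 27.0] [20.0, 20.0, 20.0] [77.0, 77.0, 77.0]
top 0.03 33 [9.0, 16.0, 25.0] [24.0, 31.0, 37.0] [69.0, 77.0, 83.0]
top 0.045 34 [9.0, 16.0, 26.0] [38.0, 45.0, 52.0] [69.0, 78.0, 86.0]
top 0.06 14 [5.0, 16.0, 26.0] [53.0, 55.0, 59.0] [54.0, 75.0, 82.0]
top 0.075 0
[{'pixel': [286.4, 229.1], 'p': 0.55}]
s0c.png
s1.png
s2.png
s3.png
s4.png
s5.png
s6.png
s7.png
side0.png
t0c.png
top0.png
```

Run:
```python
from h import *
A=tray(0);o=get_obs()
Ls=[]
for c in("top","top","side"):
    d=get_image(c);L=A.inv().apply(cloud(d).reshape(-1,3)-H)
    k=(L[:,1]>.02)&(L[:,1]<.063)&(abs(L[:,0]-.018)<.02)&(L[:,2]>.055)&(L[:,2]<.095); P=L[k]
    M=np.c_[P[:,:2]-[.018,.04],np.ones(len(P))]
    print(c,len(P),np.linalg.lstsq(M,P[:,2],rcond=None)[0].round(4))
    for x in np.arange(.006,.032,.004):
        q=abs(P[:,0]-x)<.002; print("  ",round(x,3),q.sum(),(1000*np.median(P[q,2])).round(1) if q.any() else "")
```

```text
top 81 [ 0.2222 -0.0274  0.078 ]
   0.006 6 71.7
   0.01 17 75.5
   0.014 19 79.4
   0.018 14 78.3
   0.022 16 79.2
   0.026 9 75.2
   0.03 0 
top 81 [ 0.1747 -0.0626  0.077 ]
   0.006 7 70.0
   0.01 16 75.5
   0.014 16 78.6
   0.018 19 77.5
   0.022 14 77.8
   0.026 9 73.9
   0.03 0 
side 53 [ 0.2341 -0.1338  0.0739]
   0.006 7 68.8
   0.01 13 73.2
   0.014 9 74.9
   0.018 9 75.9
   0.022 12 76.6
   0.026 2 70.8
   0.03 1 63.5
```

Run:
```python
from h import *
B=R.from_euler("z",FY)
for z in(.12,.03,.006): step(F+B.apply([-.05,-.002,0])+[0,0,z-.016],Rd(np.pi/2+FY))
```

```text
[0.3834, 0.0769, -0.0489] [0.0042, 0.0022, 0.051]
[0.3836, 0.0766, 0.0411] [0.0042, 0.0022, 0.051]
[0.3837, 0.0765, 0.0651] [0.0042, 0.0022, 0.051]
```

{"op": "servo_tool", "data": {"steps": [[[0, 0, -0.03], [0, 0, 0], 1], [[0.01, 0.002, -0.05], [0, 0, 0], 1], [[0.04, 0.008, -0.05], [0.004, 0.002, 0.005], 1], [[0.075, 0.015, -0.05], [0.004, 0.002, 0.01], 1], [[0.11, 0.022, -0.05], [0.004, 0.002, 0.015], 1], [[0.145, 0.029, -0.05], [0.004, 0.002, 0.02], 1], [[0.18, 0.036, -0.05], [0.004, 0.002, 0.025], 1], [[0.215, 0.043, -0.05], [0.004, 0.002, 0.03], 1], [[0.25, 0.05, -0.05], [0.004, 0.002, 0.035], 1], [[0.285, 0.057, -0.05], [0.004, 0.002, 0.04], 1], [[0.32, 0.064, -0.05], [0.004, 0.002, 0.045], 1], [[0.35, 0.07, -0.05], [0.004, 0.002, 0.051], 1], [[0.37, 0.074, -0.05], [0.004, 0.002, 0.051], 1], [[0.384, 0.077, -0.05], [0.004, 0.002, 0.051], 1], [[0.384, 0.077, -0.02], [0.004, 0.002, 0.051], 1], [[0.384, 0.077, 0.01], [0.004, 0.002, 0.051], 1], [[0.384, 0.077, 0.035], [0.004, 0.002, 0.051], 1], [[0.384, 0.077, 0.05], [0.004, 0.002, 0.051], 1], [[0.384, 0.077, 0.05], [0.004, 0.002, 0.051], 1], [[0.384, 0.077, 0.05], [0.004, 0.002, 0.051], 1]]}}

```text
clock: 19.75
tcp_pos: [0.5504, 0.187, 0.0215]
tcp_rot: [2.111, 2.325, -0.0]
contact_force: [1.4, 0.4, -0.6]
finger_gap: 0.0133
grip_force: 20.0
```

```bash
cat > st.py <<'E'
from h import *
B=R.from_euler("z",FY);o=get_obs();print("tcp in fence",B.inv().apply(o["tcp_pos"]-F).round(4),o["finger_gap"],o["contact_force"].round(1))
for c in("side","top"):
    d=get_image(c);L=B.inv().apply(cloud(d).reshape(-1,3)-F)
    k=(abs(L[:,1])<.098)&(L[:,0]>-.095)&(L[:,0]<-.075);print(c,"board z",np.median(L[k,2]).round(4))
    for y in np.arange(-.07,.08,.01):
        k=(abs(L[:,1]-y)<.005)&(L[:,0]>-.098)&(L[:,0]<-.0035)&(L[:,2]>.007)&(L[:,2]<.06)
        if k.sum()>1: print(round(y,2),k.sum(),*(np.percentile(1000*L[k][:,[0,2]],[5,50,95],axis=0).T.round(0).tolist()))
    print([b for b in boxes_of("strip_stack",d)[:2]])
E
python3 st.py
python3 - <<'E'
from h import *
B=R.from_euler("z",FY)
step(F+B.apply([-.05,-.002,0])+[0,0,-.001-.016],Rd(np.pi/2+FY))
E
```

```text
tcp in fence [-0.0491 -0.0022  0.0055] 0.013287409056321158 [ 1.4  0.4 -0.6]
side board z 0.2552
-0.06 7 [-60.0, -56.0, -49.0] [26.0, 33.0, 37.0]
-0.05 13 [-60.0, -57.0, -48.0] [25.0, 34.0, 38.0]
-0.04 13 [-60.0, -57.0, -53.0] [25.0, 32.0, 37.0]
-0.03 7 [-61.0, -60.0, -57.0] [24.0, 28.0, 34.0]
-0.02 3 [-62.0, -59.0, -59.0] [23.0, 24.0, 30.0]
-0.01 12 [-70.0, -45.0, -42.0] [26.0, 42.0, 57.0]
0.0 35 [-71.0, -45.0, -38.0] [25.0, 46.0, 58.0]
0.01 87 [-71.0, -57.0, -32.0] [28.0, 45.0, 58.0]
0.02 19 [-60.0, -57.0, -45.0] [24.0, 35.0, 38.0]
0.03 21 [-61.0, -56.0, -45.0] [25.0, 35.0, 37.0]
0.04 22 [-61.0, -56.0, -45.0] [27.0, 34.0, 37.0]
0.05 16 [-60.0, -56.0, -46.0] [25.0, 33.0, 38.0]
0.06 34 [-61.0, -54.0, -43.0] [25.0, 32.0, 38.0]
0.07 5 [-54.0, -50.0, -44.0] [29.0, 31.0, 32.0]
[{'pixel': [222.0, 263.8], 'p': 0.76}]
top board z 0.4097
-0.06 25 [-58.0, -51.0, -35.0] [8.0, 34.0, 42.0]
-0.05 24 [-66.0, -50.0, -39.0] [8.0, 34.0, 43.0]
-0.04 23 [-74.0, -52.0, -43.0] [15.0, 36.0, 42.0]
-0.03 21 [-76.0, -52.0, -41.0] [7.0, 34.0, 44.0]
-0.02 2 [-91.0, -60.0, -30.0] [7.0, 8.0, 8.0]
[{'pixel': [194.4, 226.8], 'p': 0.27}]
[-0.0, -0.0019, 0.0237] [0.0034, 0.0007, -0.0001]
```

{"op": "servo_tool", "data": {"steps": [[[0, -0.001, 0.01], [0, 0, 0], 1], [[0, -0.001, 0.018], [0, 0, 0], 1], [[0, -0.001, 0.021], [0, 0, 0], 1], [[0, -0.001, 0.023], [0, 0, 0], 1], [[0, -0.001, 0.023], [0, 0, 0], 1], [[0, -0.001, 0.023], [0, 0, 0], 1]]}}

```text
clock: 20.55
tcp_pos: [0.5494, 0.1873, -0.0015]
tcp_rot: [2.11, 2.326, 0.001]
contact_force: [0.8, -0.9, -0.1]
finger_gap: 0.0138
grip_force: 20.0
```

{"op": "servo_tool", "data": {"steps": [[[0, 0, 0], [0, 0, 0], 0.5], [[0, 0, 0], [0, 0, 0], 0.3], [[0, 0, 0], [0, 0, 0], 0.2], [[0, 0, 0], [0, 0, 0], 0.2], [[0, 0, 0], [0, 0, 0], 0.2], [[0, 0, -0.01], [0, 0, 0], 0.2], [[0, 0, -0.03], [0, 0, 0], 0.2], [[0, 0, -0.06], [0, 0, 0], 0.2], [[0, -0.03, -0.08], [0, 0, 0], 0], [[0, -0.06, -0.08], [0, 0, 0.15], -0.5], [[0, -0.07, -0.08], [0, 0, 0.3], -1], [[0, -0.07, -0.08], [0, 0, 0.45], -1], [[0, -0.07, -0.08], [0, 0, 0.6], -1], [[0, -0.07, -0.08], [0, 0, 0.75], -1], [[0, -0.07, -0.08], [0, 0, 0.9], -1], [[0, -0.07, -0.08], [0, 0, 1.05], -1], [[0, -0.07, -0.08], [0, 0, 1.2], -1], [[0, -0.07, -0.08], [0, 0, 1.35], -1], [[0, -0.07, -0.08], [0, 0, 1.5], -1], [[0, -0.07, -0.08], [0, 0, 1.5708], -1]]}}

```text
clock: 22.55
tcp_pos: [0.4797, 0.1806, 0.0792]
tcp_rot: [3.138, 0.144, 0.003]
contact_force: [-0.2, -0.2, 0.6]
finger_gap: 0.0931
grip_force: 0.0
```

```bash
python3 st.py
python3 - <<'E'
from h import *
B=R.from_euler("z",FY);o=get_obs();print(o["q"].round(2))
for x,z in((-.085,.04),(-.085,.009),(-.085,-.009)): step(F+B.apply([x,.003,0])+[0,0,z-.008],Rd(FY))
E
```

```text
tcp in fence [-0.12   -0.0018  0.0632] 0.0931010336213637 [-0.2 -0.2  0.6]
side board z 0.0009
-0.06 4 [-58.0, -54.0, -49.0] [8.0, 10.0, 13.0]
-0.05 12 [-60.0, -53.0, -47.0] [8.0, 11.0, 13.0]
-0.04 8 [-61.0, -53.0, -46.0] [8.0, 12.0, 13.0]
-0.03 14 [-58.0, -52.0, -30.0] [9.0, 11.0, 15.0]
-0.02 9 [-59.0, -55.0, -44.0] [8.0, 11.0, 12.0]
-0.01 12 [-57.0, -52.0, -44.0] [9.0, 12.0, 15.0]
0.0 13 [-60.0, -53.0, -45.0] [8.0, 10.0, 14.0]
0.01 14 [-59.0, -54.0, -45.0] [8.0, 12.0, 14.0]
0.02 15 [-60.0, -50.0, -30.0] [9.0, 12.0, 14.0]
0.03 16 [-60.0, -55.0, -47.0] [8.0, 10.0, 14.0]
0.04 13 [-60.0, -53.0, -44.0] [9.0, 10.0, 14.0]
0.05 11 [-60.0, -53.0, -46.0] [10.0, 12.0, 15.0]
0.06 19 [-60.0, -52.0, -45.0] [7.0, 10.0, 13.0]
[{'pixel': [225.5, 267.4], 'p': 0.62}]
top board z 0.4774
-0.06 4 [-46.0, -44.0, -18.0] [8.0, 9.0, 17.0]
-0.05 4 [-47.0, -46.0, -43.0] [11.0, 13.0, 19.0]
-0.04 8 [-51.0, -47.0, -27.0] [8.0, 12.0, 19.0]
-0.03 10 [-51.0, -48.0, -44.0] [10.0, 15.0, 19.0]
-0.02 16 [-56.0, -50.0, -34.0] [9.0, 13.0, 18.0]
-0.01 15 [-67.0, -52.0, -45.0] [9.0, 12.0, 17.0]
0.0 18 [-61.0, -51.0, -18.0] [8.0, 13.0, 16.0]
0.01 6 [-56.0, -49.0, -21.0] [8.0, 12.0, 15.0]
[{'pixel': [180.8, 221.8], 'p': 0.38}]
[ 0.14  0.3   1.78 -0.    1.06  1.61]
[0.035, -0.0048, 0.031] [0.0008, -0.0018, 0.0021]
[0.035, -0.0048, 0.062] [0.0008, -0.0018, 0.0021]
[0.0349, -0.0048, 0.08] [0.0008, -0.0018, 0.0021]
```

{"op": "servo_tool", "data": {"steps": [[[0.017, -0.003, 0.01], [0, 0, 0], -1], [[0.035, -0.005, 0.035], [0, 0, 0], -1], [[0.035, -0.005, 0.06], [0, 0, 0], -1], [[0.035, -0.005, 0.072], [0, 0, 0], -1], [[0.035, -0.005, 0.077], [0, 0, 0], -1], [[0.035, -0.005, 0.077], [0, 0, 0], -1], [[0.04, -0.005, 0.077], [0, 0, 0], -1], [[0.046, -0.005, 0.077], [0, 0, 0], -1], [[0.051, -0.005, 0.077], [0, 0, 0], -1], [[0.055, -0.005, 0.077], [0, 0, 0], -1], [[0.059, -0.005, 0.077], [0, 0, 0], -1], [[0.063, -0.005, 0.077], [0, 0, 0], -1], [[0.067, -0.005, 0.077], [0, 0, 0], -1], [[0.07, -0.005, 0.077], [0, 0, 0], -1], [[0.074, -0.005, 0.077], [0, 0, 0], -1], [[0.078, -0.005, 0.077], [0, 0, 0], -1], [[0.082, -0.005, 0.077], [0, 0, 0], -1], [[0.084, -0.005, 0.077], [0, 0, 0], -1], [[0.084, -0.005, 0.077], [0, 0, 0], -1]]}}

```text
clock: 24.65
tcp_pos: [0.5631, 0.1936, 0.0014]
tcp_rot: [3.137, 0.152, 0.002]
contact_force: [0.1, -0.7, 0.8]
finger_gap: 0.0925
grip_force: 0.0
```

```bash
python3 st.py
```

```text
tcp in fence [-0.0358  0.0031 -0.0146] 0.0925251199148468 [ 0.1 -0.7  0.8]
side board z 0.357
-0.06 4 [-47.0, -45.0, -43.0] [16.0, 50.0, 59.0]
-0.05 45 [-58.0, -46.0, -31.0] [9.0, 31.0, 57.0]
-0.04 79 [-56.0, -39.0, -29.0] [11.0, 33.0, 57.0]
-0.03 10 [-58.0, -53.0, -45.0] [10.0, 11.0, 13.0]
-0.02 10 [-58.0, -53.0, -45.0] [10.0, 11.0, 13.0]
-0.01 12 [-60.0, -54.0, -46.0] [9.0, 12.0, 14.0]
0.0 12 [-58.0, -51.0, -44.0] [9.0, 11.0, 13.0]
0.01 15 [-59.0, -53.0, -44.0] [9.0, 11.0, 13.0]
0.02 12 [-58.0, -51.0, -45.0] [9.0, 11.0, 12.0]
0.03 11 [-59.0, -51.0, -46.0] [10.0, 12.0, 14.0]
0.04 10 [-57.0, -53.0, -45.0] [11.0, 12.0, 14.0]
0.05 25 [-60.0, -49.0, -43.0] [8.0, 12.0, 43.0]
0.06 55 [-55.0, -46.0, -32.0] [10.0, 27.0, 56.0]
0.07 52 [-46.0, -39.0, -29.0] [24.0, 42.0, 57.0]
[{'pixel': [226.2, 266.9], 'p': 0.72}]
top board z 0.3887
-0.07 2 [-81.0, -71.0, -61.0] [8.0, 8.0, 8.0]
-0.06 5 [-75.0, -59.0, -54.0] [8.0, 8.0, 12.0]
-0.05 2 [-59.0, -58.0, -58.0] [9.0, 11.0, 13.0]
-0.04 8 [-89.0, -60.0, -57.0] [7.0, 9.0, 13.0]
-0.03 9 [-91.0, -57.0, -52.0] [8.0, 14.0, 18.0]
-0.02 10 [-89.0, -56.0, -34.0] [7.0, 10.0, 16.0]
-0.01 13 [-65.0, -55.0, -34.0] [9.0, 10.0, 14.0]
0.0 7 [-76.0, -58.0, -51.0] [8.0, 12.0, 15.0]
0.05 2 [-45.0, -45.0, -44.0] [39.0, 40.0, 41.0]
0.06 3 [-54.0, -52.0, -51.0] [9.0, 9.0, 12.0]
[{'pixel': [183.3, 225.8], 'p': 0.65}]
```

The fingers passed just over the bar; tip offset must be ~28 mm. Back off and go 10 mm lower.

{"op": "servo_tool", "data": {"steps": [[[0, 0, -0.02], [0, 0, 0], -1], [[-0.02, 0, -0.02], [0, 0, 0], -1], [[-0.05, 0, -0.015], [0, 0, 0], -1], [[-0.052, 0, 0], [0, 0, 0], -1], [[-0.052, 0, 0.006], [0, 0, 0], -1], [[-0.052, 0, 0.009], [0, 0, 0], -1], [[-0.052, 0, 0.009], [0, 0, 0], -1], [[-0.052, 0, 0.009], [0, 0, 0], -1]]}}

```text
clock: 25.65
tcp_pos: [0.5118, 0.1886, -0.0073]
tcp_rot: [3.137, 0.152, 0.003]
contact_force: [-0.8, -0.6, -1.0]
finger_gap: 0.0928
grip_force: 0.0
```

Run:
```python
from h import *
B=R.from_euler("z",FY);o=get_obs();l=B.inv().apply(o["tcp_pos"]-F);print(l)
d=get_image("side");L=B.inv().apply(cloud(d).reshape(-1,3)-F)
for y0,y1 in((-.075,-.03),(.03,.085)):
    k=(L[:,1]>y0)&(L[:,1]<y1)&(abs(L[:,0]-l[0])<.014)&(L[:,2]>-.02)&(L[:,2]<.06)
    print(np.histogram(L[k,2],bins=np.arange(-.004,.06,.004))[0], np.percentile(L[k&(L[:,2]>.02)],[3,97],axis=0).round(4).tolist())
```

```text
[-0.08730038  0.00305037 -0.02333974]
[37 13  7  9  6 10  8  9  5  8 12  6  9  9 13] [[-0.0982, -0.0531, 0.0206], [-0.0811, -0.0379, 0.0576]]
[71 20  5  1  9 10  9 10  9  7 13  9 12 11  8] [[-0.0985, 0.0541, 0.0208], [-0.0798, 0.0702, 0.0582]]
```

{"op": "servo_tool", "data": {"steps": [[[0.006, 0, 0], [0, 0, 0], -1], [[0.012, 0, 0], [0, 0, 0], -1], [[0.016, 0, 0], [0, 0, 0], -1], [[0.02, 0, 0], [0, 0, 0], -1], [[0.024, 0, 0], [0, 0, 0], -1], [[0.028, 0, 0], [0, 0, 0], -1], [[0.032, 0, 0], [0, 0, 0], -1], [[0.036, 0, 0], [0, 0, 0], -1], [[0.04, 0, 0], [0, 0, 0], -1], [[0.044, 0, 0], [0, 0, 0], -1], [[0.048, 0, 0], [0, 0, 0], -1], [[0.051, 0, 0], [0, 0, 0], -1], [[0.053, 0, 0], [0, 0, 0], -1], [[0.055, 0, 0], [0, 0, 0], -1], [[0.055, 0, 0], [0, 0, 0], -1]]}}

```text
clock: 27.2
tcp_pos: [0.566, 0.1939, -0.0075]
tcp_rot: [3.137, 0.152, 0.002]
contact_force: [0.1, -0.8, 0.4]
finger_gap: 0.093
grip_force: 0.0
```

```bash
python3 st.py | grep -A20 -E "tcp|side"|head -18
```

```text
tcp in fence [-0.0328  0.0031 -0.0235] 0.0929800446487046 [ 0.1 -0.8  0.4]
side board z 0.3594
-0.06 3 [-39.0, -14.0, -5.0] [9.0, 11.0, 51.0]
-0.05 41 [-44.0, -42.0, -13.0] [12.0, 28.0, 54.0]
-0.04 88 [-43.0, -33.0, -16.0] [9.0, 31.0, 56.0]
-0.03 12 [-25.0, -18.0, -11.0] [7.0, 11.0, 13.0]
-0.02 12 [-25.0, -19.0, -11.0] [9.0, 12.0, 14.0]
-0.01 14 [-26.0, -20.0, -12.0] [8.0, 11.0, 15.0]
0.0 8 [-24.0, -23.0, -15.0] [8.0, 12.0, 14.0]
0.01 11 [-25.0, -20.0, -14.0] [8.0, 12.0, 14.0]
0.02 7 [-27.0, -25.0, -22.0] [11.0, 11.0, 14.0]
0.05 7 [-43.0, -41.0, -12.0] [11.0, 38.0, 48.0]
0.06 61 [-44.0, -41.0, -16.0] [11.0, 25.0, 56.0]
0.07 67 [-43.0, -35.0, -26.0] [17.0, 38.0, 59.0]
[{'pixel': [220.6, 263.5], 'p': 0.57}, {'pixel': [274.0, 207.3], 'p': 0.28}]
top board z 0.3764
-0.07 3 [-69.0, -63.0, -60.0] [8.0, 10.0, 12.0]
-0.06 2 [-98.0, -98.0, -98.0] [8.0, 9.0, 10.0]
```

{"op": "servo_tool", "data": {"steps": [[[0.001, 0, 0], [0, 0, 0], -1], [[0.002, 0, 0], [0, 0, 0], -1], [[0.003, 0, 0], [0, 0, 0], -1], [[0.004, 0, 0], [0, 0, 0], -1], [[0.005, 0, 0], [0, 0, 0], -1], [[0.005, 0, 0], [0, 0, 0], -1]]}}

```text
clock: 28.0
tcp_pos: [0.5709, 0.1943, -0.0075]
tcp_rot: [3.137, 0.152, 0.002]
contact_force: [-0.5, -0.2, -0.2]
finger_gap: 0.0931
grip_force: 0.0
```

{"op": "servo_tool", "data": {"steps": [[[0.001, 0, 0], [0, 0, 0], -1], [[0.002, 0, 0], [0, 0, 0], -1], [[0.002, 0, 0], [0, 0, 0], -1]]}}

```text
clock: 28.3
tcp_pos: [0.5714, 0.1944, -0.0077]
tcp_rot: [3.137, 0.152, -0.002]
contact_force: [-6.0, -0.1, 3.4]
finger_gap: 0.0928
grip_force: 2.5
```

Contact with the fence (6 N). Back off and leave.

{"op": "servo_tool", "data": {"steps": [[[-0.005, 0, 0], [0, 0, 0], -1], [[-0.015, 0, 0], [0, 0, 0], -1], [[-0.04, 0, -0.01], [0, 0, 0], -1], [[-0.06, 0, -0.05], [0, 0, 0], -1], [[-0.09, 0, -0.1], [0, 0, 0], -1], [[-0.12, 0, -0.14], [0, 0, 0], -1], [[-0.13, -0.05, -0.14], [0, 0, 0], -1], [[-0.13, 0.04, -0.14], [0, 0, 0], -1], [[-0.13, 0.08, -0.14], [0, 0, 0], -1], [[-0.13, 0.12, -0.14], [0, 0, 0], -1], [[-0.13, 0.16, -0.14], [0, 0, 0], -1], [[-0.13, 0.16, -0.14], [0, 0, 0], -1]]}}

```text
clock: 29.5
tcp_pos: [0.4593, 0.0184, 0.1328]
tcp_rot: [3.135, 0.146, 0.005]
contact_force: [0.7, 0.3, 0.6]
finger_gap: 0.0931
grip_force: 0.0
```

```bash
python3 st.py
python3 - <<'E'
from h import *
d=get_image("side");t=get_image("top")
a=cv2.resize(d["frame"][230:305,180:260,::-1],(400,375),interpolation=2)
b=cv2.resize(t["frame"][185:260,140:220,::-1],(400,375),interpolation=2)
cv2.imwrite("pics/s8.png",np.hstack([a,b]))
E
```

```text
tcp in fence [-0.1561 -0.1612  0.1168] 0.09307919460712753 [0.7 0.3 0.6]
side board z -0.0013
-0.06 2 [-17.0, -15.0, -14.0] [11.0, 11.0, 11.0]
-0.05 11 [-20.0, -12.0, -6.0] [10.0, 11.0, 13.0]
-0.04 10 [-20.0, -16.0, -8.0] [8.0, 11.0, 13.0]
-0.03 10 [-19.0, -14.0, -4.0] [10.0, 12.0, 16.0]
-0.02 11 [-19.0, -15.0, -6.0] [9.0, 12.0, 14.0]
-0.01 15 [-21.0, -13.0, -6.0] [8.0, 12.0, 14.0]
0.0 12 [-21.0, -17.0, -7.0] [8.0, 11.0, 14.0]
0.01 14 [-19.0, -13.0, -5.0] [9.0, 12.0, 15.0]
0.02 10 [-20.0, -15.0, -7.0] [9.0, 11.0, 15.0]
0.03 17 [-19.0, -15.0, -5.0] [8.0, 11.0, 14.0]
0.04 11 [-19.0, -14.0, -7.0] [7.0, 10.0, 13.0]
0.05 14 [-20.0, -11.0, -6.0] [9.0, 13.0, 14.0]
0.06 13 [-20.0, -12.0, -4.0] [8.0, 11.0, 13.0]
0.07 2 [-17.0, -12.0, -7.0] [8.0, 11.0, 14.0]
[{'pixel': [212.9, 267.5], 'p': 0.53}]
top board z -0.001
-0.02 12 [-17.0, -9.0, -4.0] [9.0, 11.0, 17.0]
-0.01 18 [-27.0, -13.0, -5.0] [7.0, 13.0, 15.0]
0.0 17 [-40.0, -15.0, -5.0] [7.0, 10.0, 18.0]
0.01 18 [-39.0, -13.0, -5.0] [7.0, 11.0, 16.0]
0.02 22 [-29.0, -16.0, -4.0] [8.0, 11.0, 20.0]
0.03 13 [-49.0, -14.0, -6.0] [7.0, 13.0, 18.0]
0.04 17 [-21.0, -12.0, -6.0] [10.0, 13.0, 17.0]
0.05 20 [-22.0, -12.0, -5.0] [7.0, 12.0, 17.0]
0.06 13 [-47.0, -13.0, -6.0] [7.0, 10.0, 13.0]
0.07 4 [-89.0, -53.0, -12.0] [7.0, 7.0, 8.0]
[{'pixel': [169.5, 211.3], 'p': 0.65}]
```

View pics/s8.png

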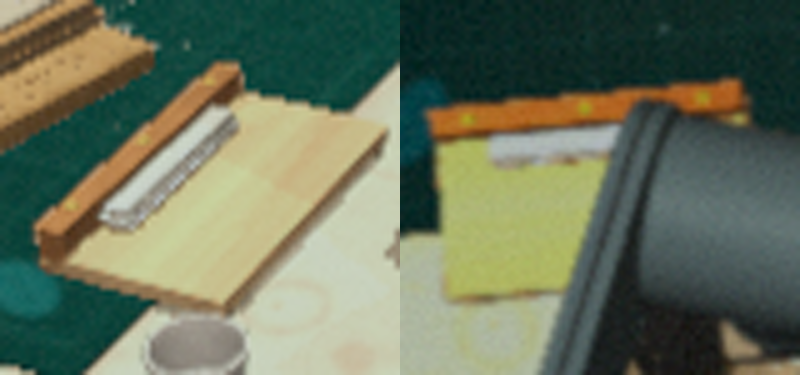

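The stack lies flat against the fence (side crop from (115,215) to (230,115)), near mid-length, wholly on the board, and the gripper is clear.

```bash
python3 -c "
from plant import job_done; print(job_done())"
```

```text
the job is handed in; nothing more can be done
None
```

I handed the job in at about 30 s on the robot's clock, with the strip stack lying flat against the fence near its middle, wholly on the board with the gripper clear; no verdict came back and I did not re-measure the mug, bottle or tub, but the arm's path stayed clear of them.

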